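# Rock a stuck drill-guide insert out of its holder

## Task

Stand the spare guide insert upright on the bench half-way between the red holder and the spray can, in line with the holder's slot, and let go of it. Then take the insert that is stuck in the holder and rock it left and right along its slot until it frees; do not tug it straight up, since the holder only sits on two pins and must stay down on its base plate. Finish while holding the freed insert upright over its slot, its foot just clear of the holder (about a finger's width), and leave everything else where it stands.

Things in the scene. Friction and masses are not known exactly. Their poses are not given: they have to be found in the camera images.
- mouth (a point): Centre of the slot's mouth in the red holder's top face, 60 mm above the bench. y along the slot and the holder's length (the rocking direction; to the robot's left when square), x across, z up. Slot 24 mm (x) by 50 (y), 24 deep. At each end a sprung rubber-faced nose, 10 mm below the mouth, presses on the insert's end face (y = +22, -22 mm) and holds that end by about 15 N of friction (varies).
- holder (a joint): How far the holder has been lifted off its base plate along its two pins, m (0 = down). Red block 90 mm (x) by 150 (y) by 50 high, 2 kg; nothing but its weight holds it down, so a straight pull on the insert lifts it too. The pins stick out 10 mm above its top at two opposite corners (x, y from the mouth: 34, -62 and -34, 62 mm).
- insert_mid (a point): Centre, half-way up, of the stuck insert: steel block 20 mm thick (x) by 44 wide (y, along the slot) by 72 high (z), 0.4 kg, brass-rimmed hole in its top. At the start its foot stands on the slot's floor, 24 mm below the mouth; its upper 48 mm stand out, to be gripped across the 20 mm thickness.
- insert_foot (a point): Centre of the stuck insert's underside, 36 mm below its centre. Leaning it 8 degrees about one nose raises the foot's other end by 6 mm; leaning it back about the other nose raises the first end in turn, and so it walks out. The slot lets it lean some 10 degrees each way. It is free once both ends of the foot are less than about 6 mm below the mouth.
- insert_top (a point): Centre of the top face of the stuck insert, 36 mm above its centre; axes as insert_mid.
- spare_mid (a point): Centre of the spare insert, half-way up (36 mm above its foot): same block as the stuck one, 20 mm thick (x) by 44 mm wide (y) by 72 mm high, 0.4 kg, standing loose and upright on the bench beyond the holder.
- spare: The spare insert; origin at the centre of its underside, axes as spare_mid.
- insert: The stuck insert; origin at the centre of its underside, axes as insert_mid.
- baseplate: Black base plate under the holder, 110 mm (x) by 170 (y) by 10, screwed to the bench; origin at the centre of its underside on the bench.
- spray: Spray can with blue label, 62 mm in diameter, 150 mm high, standing near the line of the slot off one end of the holder (either end); origin at the centre of its underside.
- tub: Grey grease tub with black lid, 76 mm in diameter, 65 mm high, off the other end of the holder; origin at the centre of its underside.
- socket_big: Steel socket 32 mm in diameter, 40 high, standing to one side of the spare; origin under its centre. Leave alone.
- socket_small: Steel socket 24 mm in diameter, 38 high, standing in front of the holder (robot's side); origin under its centre. Leave alone.
- wrench: Steel wrench, 190 mm long, lying at the back. Leave alone.
- driver: Yellow-handled screwdriver, 200 mm long, lying at the back right. Leave alone.
Mind the look-alikes: they are no part of the job. Leave any orange look-alike of the spare alone. Leave any green look-alike of the insert alone.

How it is judged:
On the way, in this order (a step that is already met when the one before it is completed fails the run):
1. the spare stands upright between the holder and the spray can, in line with the slot, and has been let go (horizontal distance between spare_mid and mouth below 0.172 m and horizontal distance between spare_mid and spray below 0.145 m and x of spare_mid in the frame of mouth between -0.022 and 0.022 m and angle between spare_mid's own z axis and vertical below 0.1 rad and height (world z) of spare_mid below 0.04 m and contact force between spare and the fingers below 0.2 N and linear speed of spare below 0.02 m/s), for 0.2 s.
2. the stuck insert leans to the left (+y of the slot) by 3.5 degrees or more, still in the slot (angle between insert_mid's own z axis and vertical above 0.06 rad and z of insert_foot in the frame of mouth below -0.004 m and y of insert_top in the frame of mouth above 0.003 m), for 0.02 s.
3. the stuck insert leans to the right by 3.5 degrees or more, still in the slot (angle between insert_mid's own z axis and vertical above 0.06 rad and z of insert_foot in the frame of mouth below -0.004 m and y of insert_top in the frame of mouth below -0.003 m), for 0.02 s.
At the end, for the whole second after the job is handed in: Insert held still by the fingers, within 8 degrees of upright, foot 3 to 35 mm above the holder and within 20 mm of its slot; holder down; spare released, upright on the bench, under 172 mm from the slot's centre, 145 mm from the can's, 22 mm from the slot's line; the rest unmoved (horizontal distance between spare_mid and mouth below 0.172 m and horizontal distance between spare_mid and spray below 0.145 m and x of spare_mid in the frame of mouth between -0.022 and 0.022 m and angle between spare_mid's own z axis and vertical below 0.1 rad and height (world z) of spare_mid below 0.04 m and contact force between spare and the fingers below 0.2 N and z of insert_foot in the frame of mouth between 0.003 and 0.035 m and horizontal distance between insert_foot and mouth below 0.02 m and angle between insert_mid's own z axis and vertical below 0.15 rad and contact force between insert and the fingers above 2 N and contact force between insert and baseplate below 0.2 N and linear speed of insert below 0.02 m/s and value of joint holder below 0.002 m); the arm keeps its last pose, push and grip.
It fails at once if the holder is lifted more than 6 mm off its base plate (value of joint holder above 0.006 m).
It fails at once if a can, tub, socket or tool on the bench is moved more than 20 mm (distance of any of spray, tub, socket_big, socket_small, wrench, driver from where it was at the start of the episode above 0.02 m).
It also fails if it takes over 48 s, if anything falls off the work surface, if the arm or the gripper's body presses on something with over 40 N, if the wrist force passes 120 N, or if a joint passes its speed limit or range.

## Robot

A 6-joint arm with a two-finger parallel gripper is mounted at the origin on the work surface. World frame = base frame: x ahead of the robot, y to its left, z up, the work surface at z = 0. Lengths are in m, angles in rad, forces in N, time in s.
With the tool pointing down it reaches from about 0.375 to 0.9 m from the base axis. Payload 3.1 kg.
Tool frame: the origin (TCP) lies at the very end of the fingers, on their centre line; the grasp point (between the pads) lies 19 mm behind it (grip_depth is the distance from the TCP to the grasp point, in m); z points along the fingers, y is the line along which they close (so a half turn about z gives the same grasp; the last joint's range is limited). The gripper opens to 85 mm and grips with 20 to 120 N. Pads are 22 mm wide; open, the fingers measure 114 mm over their backs; the gripper's body (76 mm by 85 mm) begins 54 mm behind the grasp point. The pads swing forward as they close: fully open they stand 13 mm farther back than shut.
Start: joints at [-1.397, 0.527, 1.433, -0, 1.181, -0.178], TCP at [0.215, -0.587, 0.231] pointing down, gripper open.
Joint ranges: [-3.08, 3.08], [-0.75, 2.2], [0.22, 2.44], [-1.43, 4.57], [0, 2.65], [-2.85, 2.85]. Speed limits (rad/s): [2.79, 2.79, 3.14, 3.14, 3.14, 3.14].

## Interface

Orientations are given as a unit quaternion [x, y, z, w].
In Python, from station import * gives the robot as it stands.
- The arm moves only by the tool apply_moves, never from a script. Its argument "plan" is a list of rows, each a list of 7 numbers: the shift along the tool's x, y, z in m, then the turn, a rotation vector about the tool's x, y, z in rad, then the gripper command: -1 is fully open, 1 is shut, values between are in proportion. In form: [[dx, dy, dz, wx, wy, wz, jaw], ...]. A call has 1 to 8 rows; each row shifts and turns the commanded pose from where the row before left it, along the tool's axes as they then stand; what a row does not reach is not made up. A row lasts 1/8 s, in which the tool goes at most 62.5 mm and 10.7 degrees, less where a joint would pass 70% of its speed; a pose out of reach is approached as far as the arm can. A call is refused whole if a number of a shift passes 0.0625 or a number of a turn 0.188, either way. A call with a gripper value outside its range is refused whole. The fingers move at their own pace and stop on an object; "force" is the grip in N (left out, the last holds). Time passes only in rows, so rows that do not move let the fingers close. It gives the time, the measured TCP pose, the force, the opening and the grip force at its end, in the units of the state.
- sense(): the state, without advancing time (a new reading comes with each control period).
- snapshot(name): name is "side" or "top"; returns the picture (400x640x3 uint8, red, green, blue); there is no depth.
- calibration(name): a dict with "camera_matrix" (3x3 intrinsics, pixels), "R" (3x3) and "t" (3): a world point X has camera coordinates R X + t. Camera axes: x right, y down, z forward; pixel columns grow to the right and rows downward; lengths in m; the calibration is good to about 2 mm. A picture is of the moment at which its call begins. calibration takes no time and is no camera call.
- sign_off(): hands the job in; it is judged then, once.
The state is a dict: "t": time; "q": joint angles; "qd": joint speeds; "tau": joint torques, N m; "tcp_pos": TCP position; "tool_rot": TCP orientation; "force": force on the tool from outside, world axes, zero at the start; "ft_torque": the same for the moment, N m; "finger_gap": opening from 0.0 (shut) to 1.0 (fully open); "gripper_force": force on a finger pad.
Only numpy, scipy, OpenCV 4.12 (cv2) and the standard library are available. Lean on these libraries where they do the work, as an engineer would, in place of code of your own. Each camera call takes 0.05 s, during which the arm holds its last target. There are 200 camera calls.

## Working session

There is one attempt and no reset: what is moved stays moved. The work goes in short steps, Python scripts to look and compute and a tool call to move; the robot and the scene stay as the last step left them, time stands still between calls to the robot, and variables do not carry over. Pictures are saved under pics/ and viewed, at most 10 in all, crops included, and the job is handed in when it is done.

Besides the shell and the picture viewer there is one more tool, called as name([rows], argument=value, ...), one row to a line, values as JSON. apply_moves: Moves the arm, as the interface text tells. Its arguments: {"type":"object","properties":{"plan":{"type":"array"},"force":{"type":"number"}},"required":["plan"]}

```bash
mkdir -p pics
python3 - <<'E'
from station import *
import cv2
for n in("top","side"):
    cv2.imwrite(f"pics/{n}0.png",snapshot(n)[:,:,::-1]); c=calibration(n); print(n,c)
s=sense();print(s)
E
```

```text
top {'camera_matrix': array([[395.76795822,   0.        , 312.03339237],
       [  0.        , 395.76795822, 199.13137956],
       [  0.        ,   0.        ,   1.        ]]), 'R': array([[ 0.01917071, -0.99940127,  0.02880256],
       [-0.9860574 , -0.0236618 , -0.1647147 ],
       [ 0.1652976 , -0.02524328, -0.98592063]]), 't': array([-0.02119948,  0.58370166,  0.98610264])}
side {'camera_matrix': array([[372.04522087,   0.        , 318.68166141],
       [  0.        , 372.04522087, 202.53423654],
       [  0.        ,   0.        ,   1.        ]]), 'R': array([[-0.89327324, -0.4494289 , -0.0087505 ],
       [-0.23515178,  0.48379499, -0.84299825],
       [ 0.38310123, -0.75097008, -0.53784513]]), 't': array([0.51545672, 0.21743667, 0.79689456])}
{'t': 0.1, 'q': array([-1.39751144e+00,  5.28396410e-01,  1.43377969e+00, -3.43388833e-05,
        1.18141006e+00, -1.78513622e-01]), 'qd': array([-9.23322440e-04, -2.23938241e-03, -2.86455000e-03,  1.45530504e-03,
       -1.25196573e-03,  5.01356259e-05]), 'tau': array([ 4.43600438e-04, -4.43304420e+01, -1.78586644e+01, -1.74481825e-04,
        3.92422633e-03,  3.24300049e-05]), 'tcp_pos': array([ 0.21526328, -0.58606581,  0.23041546]), 'tool_rot': array([ 9.84567941e-01,  1.74999933e-01, -1.32717468e-05, -9.96788763e-04]), 'force': array([-0.02562999,  0.40171457,  0.72843293]), 'ft_torque': array([0.04522086, 0.0247281 , 0.02648008]), 'gripper_force': 0.0, 'finger_gap': 1.0008814997195232}
```

View pics/top0.png

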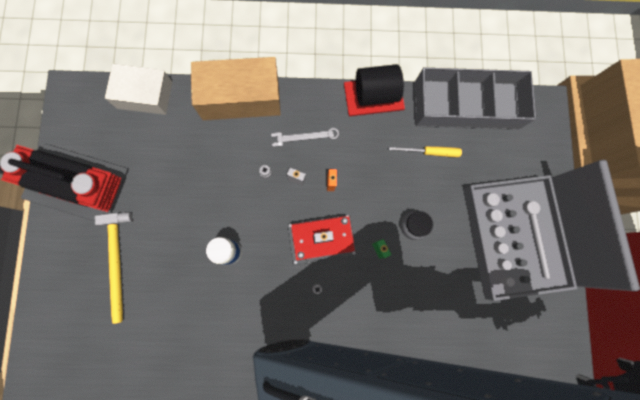

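View pics/side0.png

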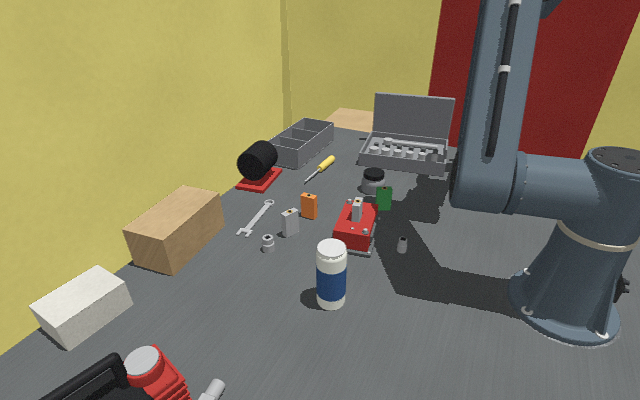

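The top view shows the holder at (322,238) with the stuck steel insert at (323,237), the spray can at (222,250) on the left and the tub at (418,223) on the right.
Spare candidates are the bare steel block at (297,174) and the orange block at (332,178). The steel one fits the description, and the orange and green (383,248) blocks are look-alikes. I'll confirm in one crop.

Run:
```python
import cv2
i=cv2.imread("pics/top0.png")
cv2.imwrite("pics/c1.png",cv2.resize(i[155:275,195:355],None,fx=5,fy=5,interpolation=cv2.INTER_CUBIC))
```

```text
(no output)
```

View pics/c1.png

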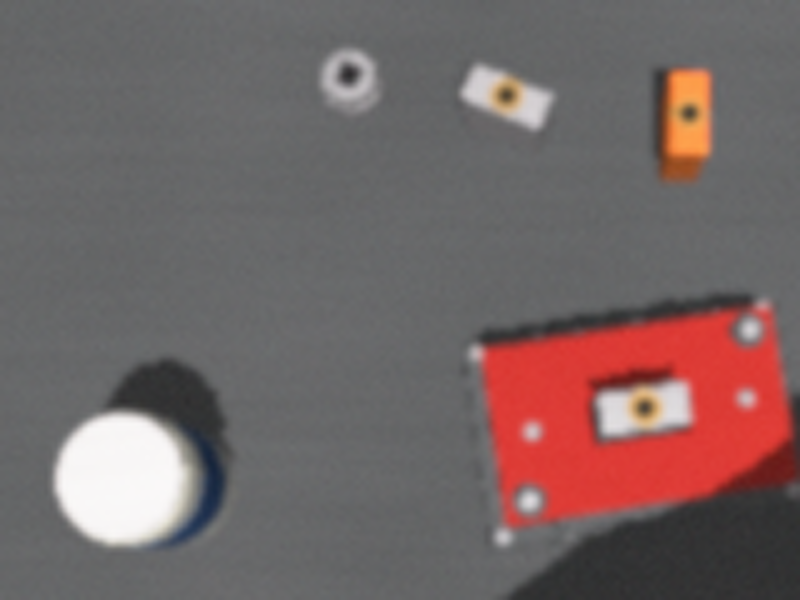

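```bash
cat > h.py <<'E'
from station import *
import numpy as np, cv2
from scipy.spatial.transform import Rotation as Ro
def bp(n,u,v,z):
    c=calibration(n);R=c["R"];t=c["t"]
    d=R.T@np.linalg.solve(c["camera_matrix"],[u,v,1]);o=-R.T@t
    return o+d*(z-o[2])/d[2]
def pj(n,X):
    c=calibration(n);p=c["camera_matrix"]@(c["R"]@np.array(X)+c["t"]);return p[:2]/p[2]
E
python3 - <<'E'
from h import *
np.set_printoptions(precision=4,suppress=True)
f=lambda u,v,z:bp("top",195+(u+.5)/5-.5,155+(v+.5)/5-.5,z)
for k,a in dict(spare=(507,95,.072),s1=(476,63,.072),s2=(554,92,.072),s3=(542,131,.072),s4=(460,98,.072),ins=(645,408,.108),i1=(594,390,.108),i2=(690,377,.108),pinR=(750,328,.07),pinL=(530,500,.07),can=(123,478,.15),sock=(349,73,.04),org=(689,112,.072),screwL=(532,431,.06),screwR=(746,398,.06),
 bl=(480,350,.01)).items(): print(k,f(*a))
for n,p in dict(tub=(418,222,.065),green=(384,248,.072),small=(317.5,289,.038)).items(): print(n,bp("top",*p))
E
```

```text
spare [0.6459 0.0346 0.072 ]
s1 [0.6624 0.0511 0.072 ]
s2 [0.6481 0.0104 0.072 ]
s3 [0.6274 0.0162 0.072 ]
s4 [0.6437 0.0588 0.072 ]
ins [ 0.4836 -0.0369  0.108 ]
i1 [ 0.4918 -0.012   0.108 ]
i2 [ 0.4991 -0.0586  0.108 ]
pinR [ 0.5281 -0.092   0.07  ]
pinL [0.4392 0.0178 0.07  ]
can [0.4434 0.2043 0.15  ]
sock [0.6632 0.1195 0.04  ]
org [ 0.6393 -0.0595  0.072 ]
screwL [0.4742 0.0176 0.06  ]
screwR [ 0.4933 -0.0912  0.06  ]
bl [0.5199 0.0465 0.01  ]
tub [ 0.5283 -0.2815  0.065 ]
green [ 0.4598 -0.1915  0.072 ]
small [ 0.3542 -0.0273  0.038 ]
```

```bash
cat >> h.py <<'E'
np.set_printoptions(precision=4,suppress=True)
D0=lambda phi: Ro.from_euler('z',phi,degrees=True)*Ro.from_euler('x',180,degrees=True) # tool down, tool x at phi
def start():
    s=sense();return s["tcp_pos"],Ro.from_quat(s["tool_rot"])
def rows(p0,r0,p1,r1,n,jaw):
    rel=(r0.inv()*r1).as_rotvec()
    out=[];p=np.array(p0);r=r0;d=(np.array(p1)-p)/n
    for i in range(n):
        out.append([*np.round(r.inv().apply(d),4),*np.round(rel/n,4),jaw]);r=r*Ro.from_rotvec(rel/n)
    print(str([[float(x) for x in o] for o in out]))
def show(): 
    s=sense();print("t",s["t"],s["tcp_pos"],Ro.from_quat(s["tool_rot"]).as_matrix(),s["force"],s["finger_gap"],s["gripper_force"])
E
python3 - <<'E'
from h import *
p,r=start(); rows(p,r,[.6459,.0346,.19],D0(70),16,-0.2)
E
```

```text
[[0.0386, -0.0271, 0.0026, -0.0001, -0.0001, -0.0544, -0.2], [0.0401, -0.025, 0.0026, -0.0001, -0.0001, -0.0544, -0.2], [0.0414, -0.0228, 0.0026, -0.0001, -0.0001, -0.0544, -0.2], [0.0425, -0.0205, 0.0026, -0.0001, -0.0001, -0.0544, -0.2], [0.0436, -0.0182, 0.0026, -0.0001, -0.0001, -0.0544, -0.2], [0.0445, -0.0158, 0.0026, -0.0001, -0.0001, -0.0544, -0.2], [0.0453, -0.0133, 0.0026, -0.0001, -0.0001, -0.0544, -0.2], [0.046, -0.0108, 0.0026, -0.0001, -0.0001, -0.0544, -0.2], [0.0465, -0.0083, 0.0026, -0.0001, -0.0001, -0.0544, -0.2], [0.0469, -0.0058, 0.0025, -0.0001, -0.0001, -0.0544, -0.2], [0.0471, -0.0032, 0.0025, -0.0001, -0.0001, -0.0544, -0.2], [0.0472, -0.0007, 0.0025, -0.0001, -0.0001, -0.0544, -0.2], [0.0472, 0.0019, 0.0025, -0.0001, -0.0001, -0.0544, -0.2], [0.047, 0.0045, 0.0025, -0.0001, -0.0001, -0.0544, -0.2], [0.0467, 0.007, 0.0025, -0.0001, -0.0001, -0.0544, -0.2], [0.0462, 0.0095, 0.0025, -0.0001, -0.0001, -0.0544, -0.2]]
```

apply_moves([
  [0.039, -0.027, 0, 0, 0, -0.0544, -0.2],
  [0.04, -0.025, 0, 0, 0, -0.0544, -0.2],
  [0.041, -0.023, 0, 0, 0, -0.0544, -0.2],
  [0.0425, -0.0205, 0, 0, 0, -0.0544, -0.2],
  [0.0435, -0.018, 0, 0, 0, -0.0544, -0.2],
  [0.0445, -0.016, 0, 0, 0, -0.0544, -0.2],
  [0.0455, -0.0135, 0, 0, 0, -0.0544, -0.2],
  [0.046, -0.011, 0, 0, 0, -0.0544, -0.2],
])

```text
t: 1.1
tcp_pos: [0.431, -0.2744, 0.2311]
tool_rot: [0.923, 0.384, -0.0, -0.0]
force: [0.6, -0.4, -0.4]
finger_gap: 0.599
gripper_force: 0.0
```

apply_moves([
  [0.0465, -0.008, 0.005, 0, 0, -0.0544, -0.2],
  [0.047, -0.006, 0.005, 0, 0, -0.0544, -0.2],
  [0.047, -0.003, 0.005, 0, 0, -0.0544, -0.2],
  [0.047, -0.001, 0.005, 0, 0, -0.0544, -0.2],
  [0.047, 0.002, 0.005, 0, 0, -0.0544, -0.2],
  [0.047, 0.0045, 0.005, 0, 0, -0.0544, -0.2],
  [0.0465, 0.007, 0.005, 0, 0, -0.0544, -0.2],
  [0.046, 0.0095, 0.005, 0, 0, -0.0544, -0.2],
])

```text
t: 2.1
tcp_pos: [0.6459, 0.0351, 0.1906]
tool_rot: [0.818, 0.575, -0.0, -0.0]
force: [0.6, -0.8, 0.9]
finger_gap: 0.604
gripper_force: 0.0
```

Run:
```python
from h import *
i=snapshot("side")
cv2.imwrite("pics/s1.png",cv2.resize(i[120:270,220:420,::-1],None,fx=4,fy=4,interpolation=cv2.INTER_CUBIC))
show();p,r=start(); rows(p,r,[.6455,.0345,.028],D0(70),5,-0.2)
for c in [(.646,.0346,.072),(.646,.0346,.0)]: print((pj("side",c)-[220,120])*4)
```

```text
t 2.15 [0.6489 0.0402 0.1901] [[ 0.3359  0.9419  0.0032]
 [ 0.9419 -0.3359  0.0039]
 [ 0.0048  0.0017 -1.    ]] [2.9888 2.5903 0.4347] 0.6017923501019907 0.0
[[-0.0015, -0.0003, 0.0324, 0.0003, -0.001, 0.0013, -0.2], [-0.0014, -0.0003, 0.0324, 0.0003, -0.001, 0.0013, -0.2], [-0.0014, -0.0003, 0.0324, 0.0003, -0.001, 0.0013, -0.2], [-0.0014, -0.0003, 0.0324, 0.0003, -0.001, 0.0013, -0.2], [-0.0013, -0.0003, 0.0324, 0.0003, -0.001, 0.0013, -0.2]]
[276.5768 362.9063]
[281.9901 450.3552]
```

View pics/s1.png

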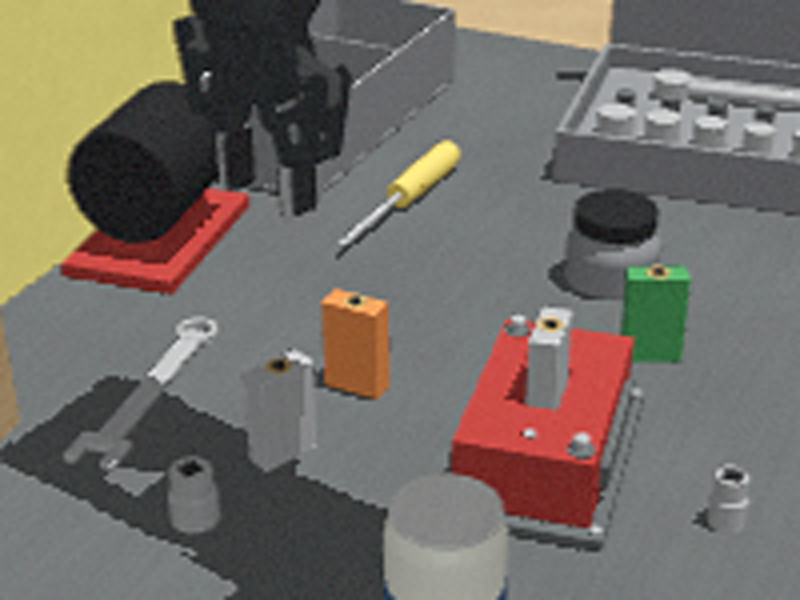

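The side crop shows the steel spare with its brass hole at (278,365), where my estimate projects (277,363). The orange and green blocks are separate. I'm descending.

apply_moves([
  [0, 0, 0.03, 0, 0, 0, -0.2],
  [0, 0, 0.04, 0, 0, 0, -0.2],
  [0, 0, 0.025, 0, 0, 0, -0.2],
  [0, 0, 0, 0, 0, 0, -0.2],
  [0, 0, 0, 0, 0, 0, -0.2],
])

```text
t: 2.78
tcp_pos: [0.6461, 0.0335, 0.0971]
tool_rot: [0.819, 0.574, 0.0, 0.0]
force: [0.5, -0.4, -0.2]
finger_gap: 0.595
gripper_force: 0.0
```

apply_moves([
  [0, 0, 0.03, 0, 0, 0, -0.2],
  [0, 0, 0.03, 0, 0, 0, -0.2],
  [0, 0, 0.009, 0, 0, 0, -0.2],
  [0, 0, 0, 0, 0, 0, -0.2],
  [0, 0, 0, 0, 0, 0, 1],
  [0, 0, 0, 0, 0, 0, 1],
  [0, 0, 0, 0, 0, 0, 1],
  [0, 0, 0, 0, 0, 0, 1],
], force=60)

```text
t: 3.78
tcp_pos: [0.6464, 0.0336, 0.0288]
tool_rot: [0.819, 0.574, 0.001, 0.001]
force: [0.2, 1.1, 5.3]
finger_gap: 0.225
gripper_force: 59.6
```

Run:
```python
from h import *
show()
r=D0(70.0)
rows([.646,.0335,.12],r,[.462,.086,.12],D0(100),6,1)
```

```text
t 3.775 [0.6464 0.0336 0.0288] [[ 0.3415  0.9399  0.0024]
 [ 0.9399 -0.3415 -0.0003]
 [ 0.0005  0.0024 -1.    ]] [0.1528 1.0928 5.275 ] 0.22538096716466927 59.60754454135895
[[-0.0023, -0.0318, -0.0, 0.0, 0.0, -0.0873, 1.0], [0.0005, -0.0319, -0.0, 0.0, 0.0, -0.0873, 1.0], [0.0033, -0.0317, -0.0, 0.0, 0.0, -0.0873, 1.0], [0.006, -0.0313, -0.0, 0.0, 0.0, -0.0873, 1.0], [0.0088, -0.0307, -0.0, 0.0, 0.0, -0.0873, 1.0], [0.0114, -0.0298, -0.0, 0.0, 0.0, -0.0873, 1.0]]
```

apply_moves([
  [0, 0, -0.03, 0, 0, 0, 1],
  [0, 0, -0.06, 0, 0, 0, 1],
  [-0.0023, -0.0318, 0, 0, 0, -0.0873, 1.0],
  [0.0005, -0.0319, 0, 0, 0, -0.0873, 1.0],
  [0.0033, -0.0317, 0, 0, 0, -0.0873, 1.0],
  [0.006, -0.0313, 0, 0, 0, -0.0873, 1.0],
  [0.0088, -0.0307, 0, 0, 0, -0.0873, 1.0],
  [0.0114, -0.0298, 0, 0, 0, -0.0873, 1.0],
])

```text
t: 4.78
tcp_pos: [0.4599, 0.0863, 0.117]
tool_rot: [0.641, 0.767, -0.0, -0.0]
force: [-0.3, 0.2, -4.0]
finger_gap: 0.226
gripper_force: 59.5
```

apply_moves([
  [0, 0, 0.03, 0, 0, 0, 1],
  [0, 0, 0.03, 0, 0, 0, 1],
  [0, 0, 0.015, 0, 0, 0, 1],
  [0, 0, 0, 0, 0, 0, 1],
  [0, 0, 0, 0, 0, 0, 1],
])

```text
t: 5.4
tcp_pos: [0.4619, 0.086, 0.0428]
tool_rot: [0.643, 0.766, 0.0, 0.0]
force: [0.3, -0.2, -3.1]
finger_gap: 0.228
gripper_force: 59.3
```

Run:
```python
from h import *
show()
a=snapshot("side")[150:300,250:450];b=snapshot("top")[155:275,195:355]
f=lambda i,k:cv2.resize(i[:,:,::-1],None,fx=k,fy=k,interpolation=cv2.INTER_CUBIC)
A=f(a,4);B=f(b,2.5);cv2.imwrite("pics/s2.png",A)
```

```text
t 5.4 [0.4619 0.086  0.0428] [[-0.1742  0.9847  0.001 ]
 [ 0.9847  0.1742 -0.    ]
 [-0.0002  0.001  -1.    ]] [ 0.2503 -0.2173 -3.053 ] 0.22810543223601354 59.34735059738159
```

View pics/s2.png

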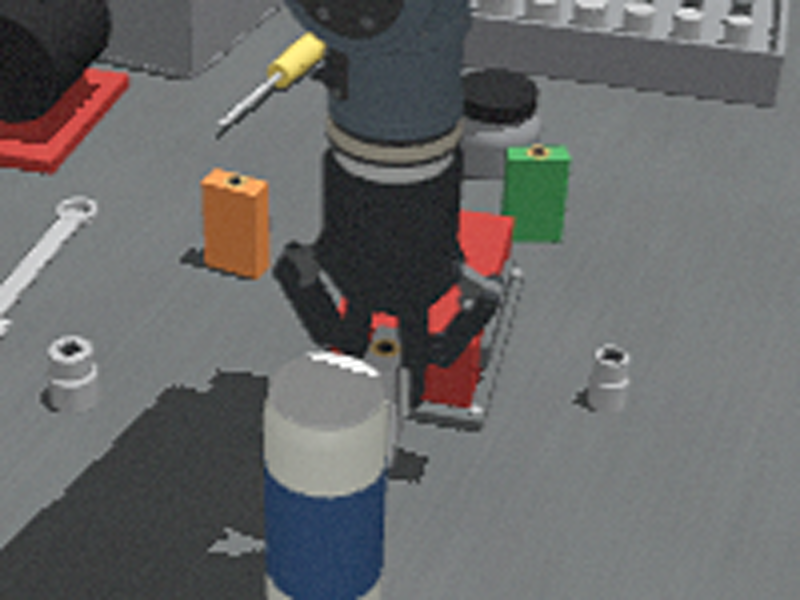

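The crop shows the spare held upright behind the can, its hole at (385,346), short of the base plate. Foot is about 14 mm up, so I'll lower it and release.

apply_moves([
  [0, 0, 0.008, 0, 0, 0, 1],
  [0, 0, 0.005, 0, 0, 0, 1],
  [0, 0, 0.0015, 0, 0, 0, 1],
  [0, 0, 0, 0, 0, 0, 1],
  [0, 0, 0, 0, 0, 0, 0.3],
  [0, 0, 0, 0, 0, 0, -0.2],
  [0, 0, 0, 0, 0, 0, -0.2],
  [0, 0, 0, 0, 0, 0, -0.2],
])

```text
t: 6.5
tcp_pos: [0.4614, 0.086, 0.0277]
tool_rot: [0.643, 0.766, -0.0, -0.0]
force: [0.5, -0.4, -0.1]
finger_gap: 0.601
gripper_force: 0.0
```

apply_moves([
  [0, 0, -0.02, 0, 0, 0, -0.2],
  [0, 0, -0.05, 0, 0, 0, -0.2],
  [0, 0, -0.05, 0, 0, 0, -0.2],
  [0, 0, -0.02, 0, 0, 0, -0.2],
  [-0.03, 0, 0, 0, 0, 0, -0.2],
  [-0.06, 0, 0, 0, 0, 0, -0.2],
  [-0.035, 0, 0, 0, 0, 0, -0.2],
  [0, 0, 0, 0, 0, 0, -0.2],
])

```text
t: 7.5
tcp_pos: [0.484, -0.0393, 0.1678]
tool_rot: [0.644, 0.765, 0.0, 0.001]
force: [-0.1, 0.4, -0.3]
finger_gap: 0.598
gripper_force: 0.0
```

Run:
```python
from h import *
show()
a=snapshot("side")[150:300,250:450];b=snapshot("top")[155:275,195:355]
f=lambda i,k:cv2.resize(i[:,:,::-1],None,fx=k,fy=k,interpolation=cv2.INTER_CUBIC)
A=f(a,2.5);B=f(b,2.5);
C=np.zeros((375,900,3),np.uint8);C[:375,:500]=A;C[:300,500:]=B;cv2.imwrite("pics/s3.png",C[:,:][:, 120:900])
```

```text
t 7.5 [ 0.484  -0.0393  0.1678] [[-0.1703  0.9854  0.0011]
 [ 0.9854  0.1703 -0.0005]
 [-0.0006  0.001  -1.    ]] [-0.0691  0.3895 -0.3253] 0.5977185034185714 0.0
```

View pics/s3.png

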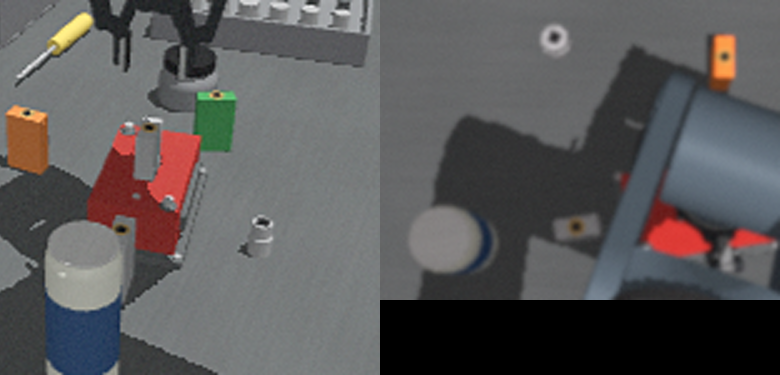

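The spare stands released near top crop (576,227), and the gripper is above the stuck insert, which still stands in the holder. I'll check the numbers and compute the strokes.

Run:
```python
from h import *
sp=bp("top",195+196.5/2.5,155+227/2.5,.072);print(sp)
m=np.array([.4836,-.037]);c=np.array([.4434,.2043]);print(np.linalg.norm(sp[:2]-m),np.linalg.norm(sp[:2]-c),(sp[:2]-m)@[.985,.173])
print(pj("side",[.4836,-.037,.108]),"obs",250+270/2.5,150+127/2.5)
# slot-plane strokes: pose (y,z,lean), lean>0 to +y ; tool x=+y, tool z=down, wy=-lean
p=np.array([0,8.]);a=0.
def stroke(piv,a1,n):
    global p,a
    out=[];d=(a1-a)/n
    for i in range(n):
        R=lambda t:np.array([[np.cos(t),np.sin(t)],[-np.sin(t),np.cos(t)]])
        q=np.array(piv)+R(np.radians(d))@(p-piv)
        l=R(np.radians(-a))@(q-p); out.append([round(l[0]/1e3,5),0,round(-l[1]/1e3,5),0,round(-np.radians(d),4),0,1]); p=q;a+=d
    print(out[0],"x",n,"-> tcp",p,a)
stroke((21,-10),8,4)
for k in range(5): stroke((-20,-10) if k%2==0 else (20,-10),-8 if k%2==0 else 8,6)
```

```text
[0.4596 0.0858 0.072 ]
0.12509423647267642 0.11963109986126627 -0.0023927463146271063
[357.4369 200.4912] obs 358.0 200.8
[np.float64(0.00064), 0, np.float64(-0.00072), 0, np.float64(-0.0349), 0, 1] x 4 -> tcp [ 2.7095 10.7475] 8.0
[np.float64(-0.00112), 0, np.float64(-0.00089), 0, np.float64(0.0465), 0, 1] x 6 -> tcp [-3.889  16.2033] -7.999999999999998
[np.float64(0.00138), 0, np.float64(-0.0009), 0, np.float64(-0.0465), 0, 1] x 6 -> tcp [ 4.259 21.773] 8.0
[np.float64(-0.00164), 0, np.float64(-0.00087), 0, np.float64(0.0465), 0, 1] x 6 -> tcp [-5.4385 27.2288] -7.999999999999998
[np.float64(0.0019), 0, np.float64(-0.00089), 0, np.float64(-0.0465), 0, 1] x 6 -> tcp [ 5.8086 32.7984] 8.0
[np.float64(-0.00216), 0, np.float64(-0.00086), 0, np.float64(0.0465), 0, 1] x 6 -> tcp [-6.9881 38.2543] -7.999999999999998
```

apply_moves([
  [0, 0, 0.03, 0, 0, 0, -0.2],
  [0, 0, 0.04, 0, 0, 0, -0.2],
  [0, 0, 0.02, 0, 0, 0, -0.2],
  [0, 0, 0.01, 0, 0, 0, -0.2],
  [0, 0, 0, 0, 0, 0, -0.2],
  [0, 0, 0, 0, 0, 0, -0.2],
])

```text
t: 8.35
tcp_pos: [0.4837, -0.0368, 0.0685]
tool_rot: [0.642, 0.766, 0.0, 0.001]
force: [0.4, 0.8, 0.2]
finger_gap: 0.601
gripper_force: 0.0
```

apply_moves([
  [0, 0, 0, 0, 0, 0, 1],
  [0, 0, 0, 0, 0, 0, 1],
  [0, 0, 0, 0, 0, 0, 1],
  [0, 0, 0, 0, 0, 0, 1],
  [0, 0, 0, 0, 0, 0, 1],
], force=120)

```text
t: 8.98
tcp_pos: [0.4837, -0.0372, 0.0687]
tool_rot: [0.643, 0.766, 0.0, 0.001]
force: [0.7, 0.2, 6.0]
finger_gap: 0.22
gripper_force: 116.9
```

apply_moves([
  [0.00065, 0, -0.0007, 0, -0.035, 0, 1],
  [0.00065, 0, -0.0007, 0, -0.035, 0, 1],
  [0.00065, 0, -0.0007, 0, -0.035, 0, 1],
  [0.00065, 0, -0.0007, 0, -0.035, 0, 1],
  [0, 0, 0, 0, 0, 0, 1],
  [0, 0, 0, 0, 0, 0, 1],
])

```text
t: 9.72
tcp_pos: [0.4832, -0.0343, 0.0716]
tool_rot: [0.641, 0.764, -0.045, 0.054]
force: [-0.3, 1.0, 7.3]
finger_gap: 0.221
gripper_force: 117.9
```

Run:
```python
from h import *
show();print(sense()["ft_torque"])
a=snapshot("side")[160:270,320:420]
cv2.imwrite("pics/s4.png",cv2.resize(a[:,:,::-1],None,fx=5,fy=5,interpolation=cv2.INTER_CUBIC))
```

```text
t 9.725 [ 0.4832 -0.0343  0.0716] [[-0.1726  0.9846  0.0261]
 [ 0.975   0.1746 -0.1378]
 [-0.1403  0.0016 -0.9901]] [-0.3274  1.0382  7.3456] 0.2208188870269217 117.89965867996216
[0.0858 0.0875 0.0309]
```

View pics/s4.png

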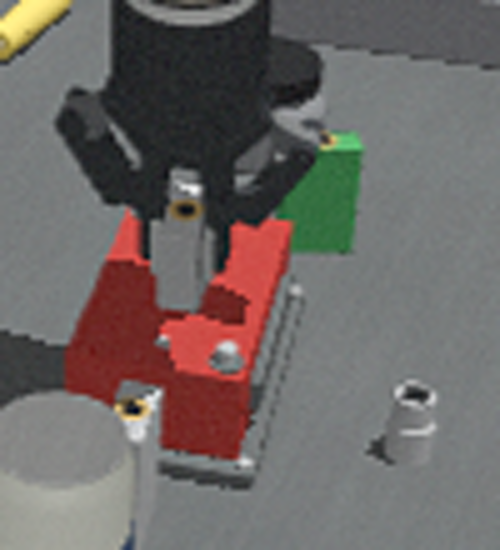

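Run:
```python
from h import *
print(pj("side",[.4836,-.037,.108]),pj("side",[.4822,-.0288,.1104]),"obs",320+185.5/5-.4,160+208.5/5-.4)
```

```text
[357.4369 200.4912] [356.7968 201.3699] obs 356.70000000000005 201.29999999999998
```

The insert's hole at (356.7,201.3) matches an 8° lean to the left, and the holder is down. I'm rocking on.

apply_moves([
  [-0.0011, 0, -0.0009, 0, 0.0465, 0, 1],
  [-0.0011, 0, -0.0009, 0, 0.0465, 0, 1],
  [-0.0011, 0, -0.0009, 0, 0.0465, 0, 1],
  [-0.0011, 0, -0.0009, 0, 0.0465, 0, 1],
  [-0.0011, 0, -0.0009, 0, 0.0465, 0, 1],
  [-0.0011, 0, -0.0009, 0, 0.0465, 0, 1],
  [0, 0, 0, 0, 0, 0, 1],
  [0, 0, 0, 0, 0, 0, 1],
])

```text
t: 10.78
tcp_pos: [0.4843, -0.0411, 0.0767]
tool_rot: [0.641, 0.764, 0.045, -0.053]
force: [-0.5, -0.0, 5.3]
finger_gap: 0.225
gripper_force: 119.1
```

apply_moves([
  [0.0014, 0, -0.0009, 0, -0.0465, 0, 1],
  [0.0014, 0, -0.0009, 0, -0.0465, 0, 1],
  [0.0014, 0, -0.0009, 0, -0.0465, 0, 1],
  [0.0014, 0, -0.0009, 0, -0.0465, 0, 1],
  [0.0014, 0, -0.0009, 0, -0.0465, 0, 1],
  [0.0014, 0, -0.0009, 0, -0.0465, 0, 1],
  [0, 0, 0, 0, 0, 0, 1],
  [0, 0, 0, 0, 0, 0, 1],
])

```text
t: 11.78
tcp_pos: [0.4829, -0.0331, 0.0816]
tool_rot: [0.641, 0.765, -0.045, 0.054]
force: [1.6, -3.8, -1.6]
finger_gap: 0.218
gripper_force: 117.6
```

Run:
```python
from h import *
show();print(sense()["ft_torque"])
a=snapshot("side")[160:270,320:420]
cv2.imwrite("pics/s5.png",cv2.resize(a[:,:,::-1],None,fx=5,fy=5,interpolation=cv2.INTER_CUBIC))
```

```text
t 11.775 [ 0.4829 -0.0331  0.0816] [[-0.1733  0.9846  0.0252]
 [ 0.9748  0.1751 -0.1379]
 [-0.1402  0.0007 -0.9901]] [ 1.5733 -3.7604 -1.648 ] 0.21818811665064483 117.62064099311829
[-0.6137 -0.0847 -0.0157]
```

View pics/s5.png

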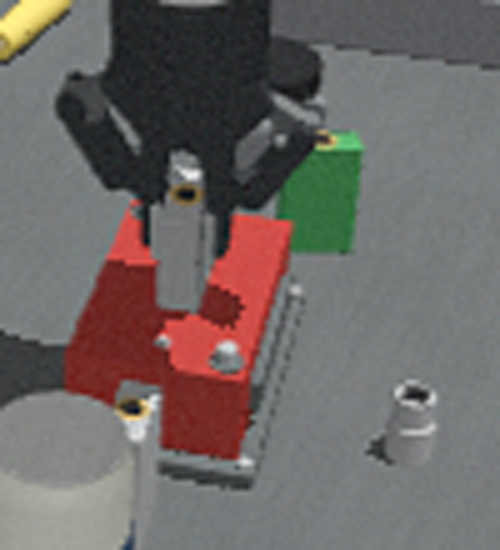

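The insert has risen, leaning left with its hole at (186,192), and the holder still sits on its plate. Two more strokes.

apply_moves([
  [-0.0016, 0, -0.0009, 0, 0.0465, 0, 1],
  [-0.0016, 0, -0.0009, 0, 0.0465, 0, 1],
  [-0.0016, 0, -0.0009, 0, 0.0465, 0, 1],
  [-0.0016, 0, -0.0009, 0, 0.0465, 0, 1],
  [-0.0016, 0, -0.0009, 0, 0.0465, 0, 1],
  [-0.0016, 0, -0.0009, 0, 0.0465, 0, 1],
  [0, 0, 0, 0, 0, 0, 1],
  [0, 0, 0, 0, 0, 0, 1],
])

```text
t: 12.82
tcp_pos: [0.4835, -0.0416, 0.087]
tool_rot: [0.641, 0.764, 0.044, -0.053]
force: [0.2, -0.5, -2.9]
finger_gap: 0.223
gripper_force: 118.4
```

apply_moves([
  [0.0019, 0, -0.0009, 0, -0.0465, 0, 1],
  [0.0019, 0, -0.0009, 0, -0.0465, 0, 1],
  [0.0019, 0, -0.0009, 0, -0.0465, 0, 1],
  [0.0019, 0, -0.0009, 0, -0.0465, 0, 1],
  [0.0019, 0, -0.0009, 0, -0.0465, 0, 1],
  [0.0019, 0, -0.0009, 0, -0.0465, 0, 1],
  [0, 0, 0, 0, 0, 0, 1],
  [0, 0, 0, 0, 0, 0, 1],
])

```text
t: 13.82
tcp_pos: [0.4819, -0.0304, 0.0928]
tool_rot: [0.641, 0.764, -0.045, 0.053]
force: [-0.3, -0.8, -3.6]
finger_gap: 0.218
gripper_force: 118.1
```

Run:
```python
from h import *
show();print(sense()["ft_torque"])
a=snapshot("side")[160:270,320:420]
cv2.imwrite("pics/s6.png",cv2.resize(a[:,:,::-1],None,fx=5,fy=5,interpolation=cv2.INTER_CUBIC))
```

```text
t 13.825 [ 0.4819 -0.0304  0.0928] [[-0.1725  0.9847  0.024 ]
 [ 0.9752  0.1741 -0.1363]
 [-0.1384 -0.0001 -0.9904]] [-0.2652 -0.7781 -3.6167] 0.21819183463576786 118.14767360687256
[ 0.116   0.0115 -0.0602]
```

View pics/s6.png

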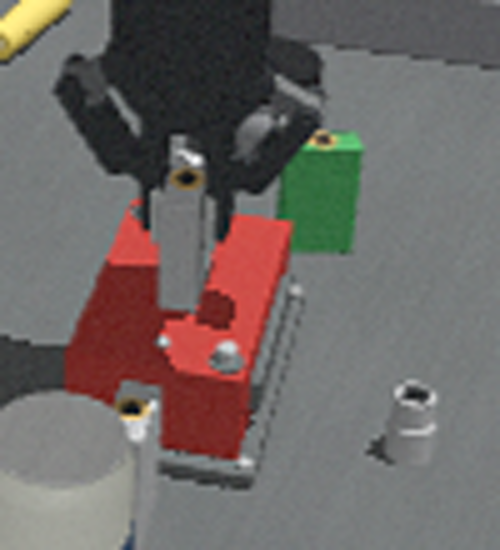

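The force reading is now just the insert's weight (-3.6 N), so it is free; the crop shows it leaning left with the holder down. I'll lift it upright.

apply_moves([
  [0, 0, -0.003, 0, 0, 0, 1],
  [0, 0, -0.003, 0, 0, 0, 1],
  [-0.0015, 0, -0.002, 0, 0.035, 0, 1],
  [-0.0015, 0, -0.002, 0, 0.035, 0, 1],
  [-0.0015, 0, -0.002, 0, 0.035, 0, 1],
  [-0.0015, 0, -0.002, 0, 0.035, 0, 1],
  [0, 0, 0, 0, 0, 0, 1],
  [0, 0, 0, 0, 0, 0, 1],
])

```text
t: 14.88
tcp_pos: [0.4826, -0.0352, 0.1073]
tool_rot: [0.643, 0.766, -0.0, 0.0]
force: [-0.3, -0.8, -3.4]
finger_gap: 0.217
gripper_force: 118.3
```

Run:
```python
from h import *
show()
a=snapshot("side")[130:300,270:450]
cv2.imwrite("pics/s7.png",cv2.resize(a[:,:,::-1],None,fx=3.5,fy=3.5,interpolation=cv2.INTER_CUBIC)[:595])
```

```text
t 14.875 [ 0.4826 -0.0352  0.1073] [[-0.1741  0.9847 -0.0002]
 [ 0.9847  0.1741 -0.0003]
 [-0.0003 -0.0002 -1.    ]] [-0.3206 -0.8094 -3.4009] 0.21706583211939182 118.31078052520752
```

View pics/s7.png

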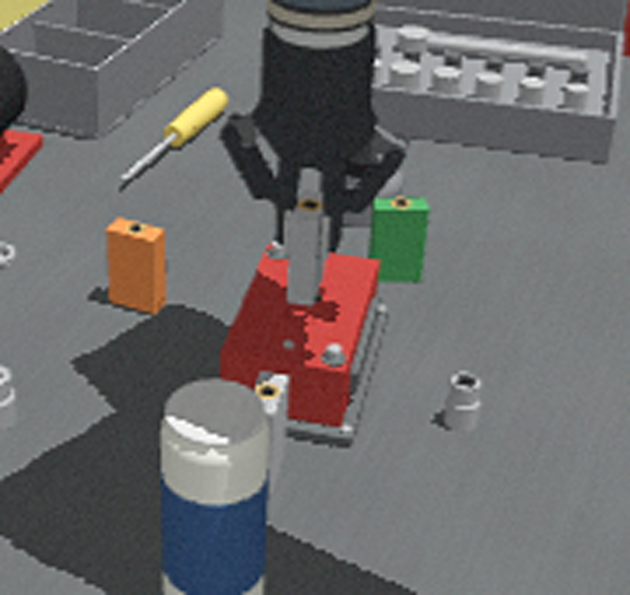

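The insert hangs upright over the slot with its hole at (309,204), the holder is down, and the spare and the other items stand in place. One projection check, then hand in.

Run:
```python
from h import *
q=pj("side",[.4826,-.0352,.1466]);print(q,270+309/3.5-.4,130+204/3.5-.4)
if abs(q[1]-(130+204/3.5-.4))<3: print(sign_off())
```

```text
[358.2735 187.8582] 357.8857142857143 187.88571428571427
the job is handed in; nothing more can be done
None
```

The job is handed in at about 15 s of the 48 s, with no verdict returned. The spare stands released half-way between holder and can. The stuck insert was rocked free and is held upright about 15 mm above its slot. In the images the holder stayed down and nothing else moved.

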